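# Find the gauge leaf that fits the press spindle

## Robot

A 6-joint arm with a two-finger parallel gripper is mounted at the origin on a cart in front of the work surface, level with it; the furniture and walls round the work are solid. World frame = base frame: x ahead of the robot, y to its left, z up, the work surface at z = 0. Lengths are in m, angles in rad, forces in N, time in s.
With the tool pointing down it reaches from about 0.2 to 0.875 m from the base axis. Payload 3.4 kg.
Tool frame: the origin (TCP) lies between the finger pads; the fingertips stand 25 mm ahead of it and the grasp point (between the pads) lies 6 mm ahead of it (r.nose_length is the z of the fingertips in the tool frame, in m); z points along the fingers, x is the direction in which the jaws open and shut, and the axes are right-handed (so a half turn about z gives the same grasp; the last joint's range is limited). The gripper opens to 94 mm and grips with 3 to 60 N. Pads are 16 mm wide; open, the fingers measure 119 mm over their backs; the gripper's body (75 mm by 177 mm) begins 78 mm behind the grasp point.
Start: joints at [1.206, 0.276, 1.505, -0, 1.361, -0.121], TCP at [0.139, 0.558, 0.23] pointing down, gripper open.
Joint ranges: [-2.89, 2.89], [-0.75, 2.08], [0.22, 2.7], [-1.18, 4.32], [0.11, 2.71], [-2.7, 2.7]. Speed limits (rad/s): [2.57, 2.57, 3.14, 3.14, 3.14, 3.14].

## Interface

Orientations are given as a unit quaternion [w, x, y, z].
In Python, from plant import r, gripper_to, inverse_kinematics, vision, models, telemetry gives the robot as it stands. Calls block until the motion is done:
- r.move_to(position, orientation): joint-space move of the TCP to a pose.
- r.move_l(position, rot=None, vel=0.15, guard=None): straight line of the TCP; rot=None keeps the orientation; vel is the mean speed in m/s. With guard (N) it stops when the force on the tool has changed by that much, and returns True; else False.
- r.movej(angles): joint-space move.
- gripper_to(opening, f_grip=None): finger opening in m; f_grip is the grip in N (None keeps the last); returns when the fingers have stopped.
- r.hold(seconds).
- inverse_kinematics(position, orientation): joint angles nearest the present ones, or None.
- vision.snapshot(name): name is "scene" or "top" or "wrist"; returns the picture (420x560x3 uint8, red, green, blue); there is no depth.
- vision.get_calibration(name): a dict with "fx", "fy", "cx", "cy" (pixels), "position" and "orientation" of the camera in the world. Camera axes: x right, y down, z forward; pixel columns grow to the right and rows downward; lengths in m; the calibration is good to about 2 mm. A picture is of the moment at which its call begins: read the wrist's pose just before it. get_calibration takes no time and is no camera call; for the wrist camera it gives the pose at the moment of the call.
A pose or a line that the arm cannot do raises r.PlanningError and nothing moves.
- r.sign_off(): hands the job in, once; it reports no verdict.
Trained networks look in the newest picture that a camera, given by its name, has taken for a name from the list of things; names that differ only in an ending like _2 or _b are one class to them, and where a whole thing is asked for, a point or a joint stands for the part that bears it (a point fixed in the world has none). Each returns a list of dicts, best first, with "score" (0 to 1); they miss things now and then, are a little off and sometimes report something else, mostly with a low value. They report only what shows in the picture. A call takes as long as a camera call.
- models.boxes_of(thing, camera): "at" ([x, y, z] in m, in world coordinates, good to about 4 mm: the middle of the surface that is visible of it).
- models.regions_of(thing, camera): "pixels" (420x560 bool, what is visible of it).
- models.mark_of(thing, camera): "at" ([x, y, z] in m, in world coordinates, good to about 4 mm: a listed point, or the origin of a listed thing).
Readings, each from a call of its own:
- telemetry.current_t(): time.
- telemetry.current_joints(): joint angles.
- telemetry.current_dq(): joint speeds.
- telemetry.current_joint_efforts(): joint torques, N m.
- telemetry.current_ee_pos(): TCP position.
- telemetry.current_tool_rot(): TCP orientation.
- telemetry.current_wrist_force(): force on the tool from outside, world axes, zero at the start.
- telemetry.current_torque(): the same for the moment, N m.
- telemetry.current_opening(): finger opening in m.
Only numpy, scipy, OpenCV 4.12 (cv2) and the standard library are available. Lean on these libraries where they do the work, as an engineer would, in place of code of your own. Each camera call takes 0.05 s, during which the arm holds its last target.

## Task

Of the three toothed gauge leaves lying on the bench, find the one whose teeth have the same spacing as the thread of the spindle clamped in the checking stand. Lay it flat on the stand's ledge in front of the spindle with its teeth towards the thread, push it until all its teeth are fully home in the thread, and let go; only this leaf may be left on the stand.

Things in the scene. Friction and masses are not known exactly. Their poses are not given: they have to be found in the camera images.
- stand: Checking stand, fixed to the bench: grey base plate with a bright ledge and, behind it, a steel spindle held in two grey end blocks (54 mm high, 44 mm deep, 18 mm thick, at y = +-103 mm). Origin on the bench top below the middle of the spindle's axis; x runs level from the ledge towards the spindle, y along the spindle, z up. Nothing on it moves.
- spindle (a point): Middle of the spindle's axis, 27 mm above the bench; axes as the stand. Round thread of 24 mm pitch, 40 mm over the crests, 168 mm long. On the ledge side at axis height the crests (10 mm wide, rounded) are at y = 0, +-24, +-48, +-72 mm and reach x = -20 mm; the grooves between them (14 mm wide at the bottom, 8.5 mm deep) are centred at y = +-12, +-36, +-60 mm.
- ledge (a point): Centre of the ledge's flat top, 22 mm above the bench, 112 mm along x, 190 mm along y; axes as the stand. The leaf's teeth reach over its far edge into the thread.
- home (a point): Where the grip centre of the fitting leaf is when it is fully home in the middle of the thread (plate's front edge against the crests); axes as the stand. Home 24 mm further along y, either way, is as good: all four teeth are in grooves. Each 7 mm tooth has 3.5 mm of play to either side in its groove; the round ends help it in when pushed along x.
- leaf_four_grip (a point): Loose leaf with FOUR teeth at 24 mm spacing (7 wide, 8 long), 0.2 kg: steel plate 60 x 92 x 10 mm, flat on the bench, teeth roughly away from the robot; upright black grip block, 36 along x, 18 along y, 34 tall. Point: block's centre, 27 mm above the leaf's underside. x to the teeth, y along them, z up. From it: plate x = -24 to +36 mm, teeth at y = +-12 and +-36.
- leaf_four_tip (a point): Point midway along the line through the four-tooth leaf's tooth tips (between its two middle teeth), 5 mm above the leaf's underside; axes as the leaf. Fully home it is 12 mm short of the spindle's axis (stand x = -12 mm), at the height of the axis.
- leaf_six_grip (a point): Loose leaf with SIX finer teeth at 16 mm spacing (5 mm wide, 6 mm long); plate, grip block, point and axes as for the four-tooth leaf.
- leaf_three_grip (a point): Loose leaf with THREE coarse teeth at 34 mm spacing (10 mm wide, 10 mm long); plate, grip block, point and axes as for the four-tooth leaf.

How it is judged:
At the end, for the whole second after the job is handed in: The four-tooth leaf lies flat on the ledge (grip centre 45-54 mm up, tilt under 7 degrees), teeth towards the thread and within 3.5 mm of fully home, square to the spindle within 10 degrees, within 35 mm of its middle; the other two leaves are off the stand (grip centres below 40 mm) (x of leaf_four_tip in the frame of stand between -0.0155 and 0 m and y of leaf_four_grip in the frame of stand between -0.035 and 0.035 m and height (world z) of leaf_four_grip between 0.045 and 0.054 m and angle between leaf_four_grip's own z axis and vertical below 0.12 rad and angle between the x axis of leaf_four_grip and the x axis of stand, either way round below 0.18 rad and height (world z) of each of leaf_six_grip, leaf_three_grip below 0.04 m); the robot touches nothing.
It also fails if it takes over 35 s, if anything falls off the work surface, if the arm or the gripper's body presses on something with over 40 N, if the wrist force passes 120 N, or if a joint passes its speed limit or range.

## Working session

There is one attempt and no reset: what is moved stays moved. The work goes in short steps, each a Python script; the robot and the scene stay as the last script left them, time stands still between calls to the robot, and variables do not carry over. Pictures are saved under pics/ and viewed, and the job is handed in when it is done.

```bash
ls; mkdir -p pics; python3 - <<'E'
from plant import r, vision, models, telemetry
import cv2
for c in ["scene","top"]:
    im=vision.snapshot(c); cv2.imwrite(f"pics/a_{c}.png",im[:,:,::-1])
    k=vision.get_calibration(c); print(c,k)
    for t in ["stand","spindle","ledge","home","leaf_four_grip","leaf_four_tip","leaf_six_grip","leaf_three_grip"]:
        print(t,[(round(d["score"],2),[round(float(x),4) for x in d["at"]]) for d in models.mark_of(t,c)][:3])
print(telemetry.current_t(),r.nose_length,telemetry.current_tool_rot())
E
```

```text
pics
scene {'fx': 379.05012031253756, 'fy': 379.05012031253756, 'cx': 281.42308100196453, 'cy': 213.57685436147224, 'position': array([ 0.09176438, -0.66430631,  0.51767671]), 'orientation': array([-0.47165604,  0.83146147, -0.25452247,  0.14639233])}
stand [(0.55, [0.5912, 0.1907, 0.0017])]
spindle [(0.79, [0.5859, 0.194, 0.0285])]
ledge [(0.65, [0.5167, 0.1752, 0.022])]
home [(0.67, [0.5376, 0.181, 0.052])]
leaf_four_grip [(0.73, [0.4537, -0.1191, 0.0322]), (0.29, [0.5527, -0.2143, 0.0249])]
leaf_four_tip [(0.84, [0.4945, -0.1164, 0.0021])]
leaf_six_grip [(0.55, [0.4313, -0.3355, 0.0243])]
leaf_three_grip [(0.78, [0.5542, -0.2128, 0.0258])]
top {'fx': 493.2779631030803, 'fy': 493.2779631030803, 'cx': 279.6378526067334, 'cy': 209.16177845120325, 'position': array([ 0.4202841 , -0.05007293,  1.18236318]), 'orientation': array([-0.02806672,  0.71113037, -0.70175758,  0.03228259])}
stand []
spindle [(0.76, [0.5941, 0.1937, 0.0279])]
ledge [(0.82, [0.5109, 0.1731, 0.0241])]
home [(0.9, [0.5391, 0.1797, 0.0493])]
leaf_four_grip [(0.83, [0.4542, -0.1151, 0.0248])]
leaf_four_tip [(0.63, [0.496, -0.12, 0.0108])]
leaf_six_grip [(0.66, [0.4309, -0.3424, 0.0293]), (0.64, [0.5376, 0.1791, 0.0468])]
leaf_three_grip [(0.56, [0.55, -0.212, 0.0251])]
0.9 0.025 [-3.50905574e-05  7.87857750e-01  6.15857258e-01  5.06272245e-05]
```

View pictures.

View pics/a_top.png

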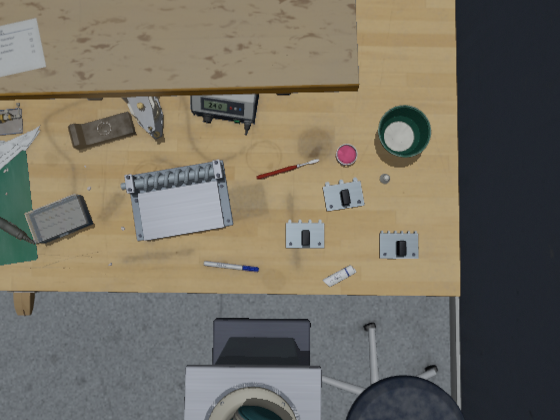

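View pics/a_scene.png

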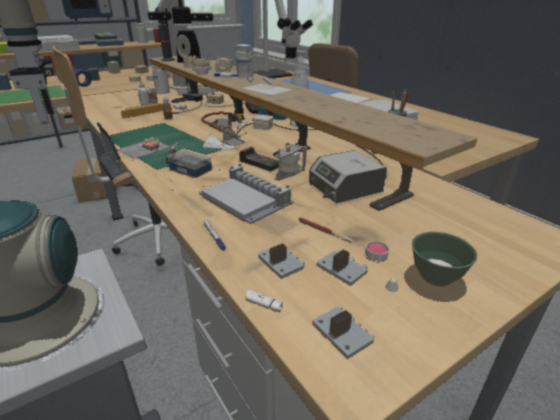

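```bash
cat > h.py <<'E'
from plant import r, gripper_to, inverse_kinematics, vision, models, telemetry
import numpy as np, cv2
from scipy.spatial.transform import Rotation as R
def cal(c):
    k=vision.get_calibration(c); q=k["orientation"]
    return k, R.from_quat([q[1],q[2],q[3],q[0]]).as_matrix(), np.array(k["position"])
def unproj(uv,c,z,K=None):
    k,M,p=K or cal(c); uv=np.atleast_2d(uv).astype(float)
    d=np.c_[(uv[:,0]-k["cx"])/k["fx"],(uv[:,1]-k["cy"])/k["fy"],np.ones(len(uv))]@M.T
    return p+d*((z-p[2])/d[:,2])[:,None]
def proj(P,c,K=None):
    k,M,p=K or cal(c); q=(np.atleast_2d(P)-p)@M
    return np.c_[q[:,0]/q[:,2]*k["fx"]+k["cx"],q[:,1]/q[:,2]*k["fy"]+k["cy"]]
def down(yaw):  # tool z down, jaw axis (tool x) at yaw in world
    q=(R.from_euler("z",yaw)*R.from_euler("x",np.pi)).as_quat()
    return [q[3],q[0],q[1],q[2]]
E
python3 - <<'E'
from h import *
im=vision.snapshot("top")
a=cv2.resize(im[140:260,110:250],None,fx=5,fy=5,interpolation=cv2.INTER_CUBIC)
b=cv2.resize(im[160:280,270:430],None,fx=5,fy=5,interpolation=cv2.INTER_CUBIC)
cv2.imwrite("pics/b_st.png",a[:,:,::-1]);cv2.imwrite("pics/b_lv.png",b[:,:,::-1])
for t,z in [("stand",0.02),("ledge",.022),("leaf_four_grip",.01),("spindle",.04)]:
    for d in models.regions_of(t,"top")[:1]:
        m=d["pixels"].astype(np.uint8)
        pts=np.argwhere(m)[:,::-1]
        w=unproj(pts,"top",z)[:,:2]
        rc=cv2.minAreaRect((w*1000).astype(np.float32))
        print(t,round(d["score"],2),m.sum(),rc, (w.min(0),w.max(0)))
        cv2.imwrite(f"pics/m_{t}.png",m*255)
E
```

```text
stand 0.78 6573 ((535.5588989257812, 189.647705078125), (161.10537719726562, 249.38038635253906), 9.982699394226074) (array([0.44259986, 0.0555305 ]), array([0.63309652, 0.3226948 ]))
ledge 0.85 6603 ((536.106689453125, 189.2771759033203), (162.15975952148438, 249.13429260253906), 10.303078651428223) (array([0.44256146, 0.05524884]), array([0.63507047, 0.32215002]))
leaf_four_grip 0.7 970 ((461.1382751464844, -117.48432159423828), (64.09454345703125, 90.32124328613281), 0.7466962933540344) (array([ 0.42896781, -0.16262079]), array([ 0.49302898, -0.07204242]))
spindle 0.63 6718 ((533.2297973632812, 185.25839233398438), (161.10226440429688, 247.56356811523438), 9.87392520904541) (array([0.44224615, 0.05371345]), array([0.62936836, 0.31637595]))
```

View pics/b_st.png

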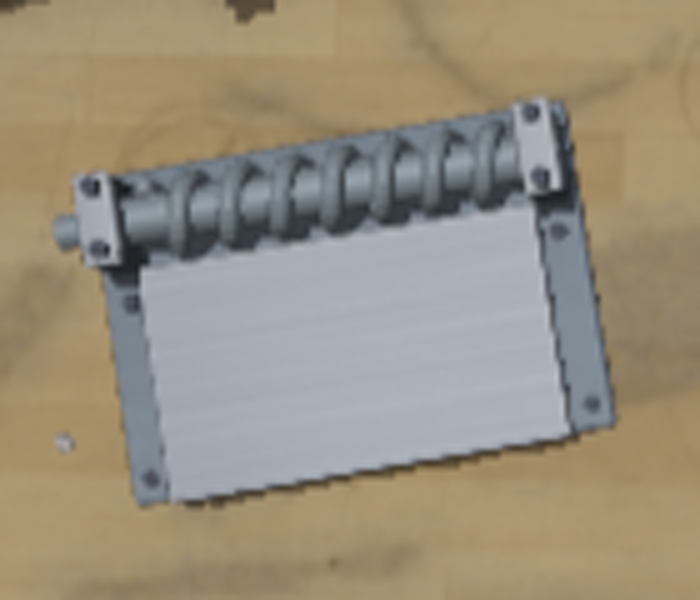

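View pics/b_lv.png

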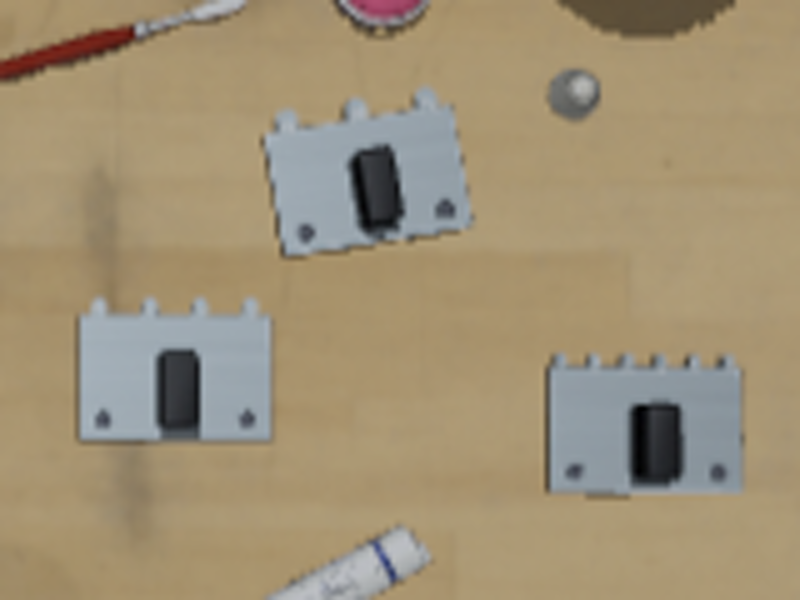

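```bash
python3 - <<'E'
from h import *
def px(l,o): return (np.array(l,float)+.5)/5-.5+np.array(o)
a=(110,140);b=(270,160)
L=unproj(px([(140,268),(533,205),(568,435),(170,502)],a),"top",.022)[:,:2]
print("ledge",L.mean(0),np.linalg.norm(np.roll(L,-1,0)-L,axis=1))
d=(L[0]+L[3]-L[1]-L[2]);f=L[0]+L[1]-L[2]-L[3]
print("yaw from y",np.degrees(np.arctan2(-d[0],d[1])),"from x",np.degrees(np.arctan2(f[1],f[0])))
B=unproj(px([(98,220),(539,147)],a),"top",.054)[:,:2]
d=B[0]-B[1];print("spindle",B.mean(0),np.linalg.norm(d),np.degrees(np.arctan2(-d[0],d[1])))
P=unproj(px([(78,315),(270,315),(270,440),(78,440)],b),"top",.01)[:,:2]
d=(P[0]+P[3]-P[1]-P[2]);f=P[0]+P[1]-P[2]-P[3];c=P.mean(0)
yaw=np.arctan2(-d[0],d[1])
print("plate",c,np.linalg.norm(np.roll(P,-1,0)-P,axis=1),np.degrees(yaw),np.degrees(np.arctan2(f[1],f[0])),"grip",c-6e-3*np.array([np.cos(yaw),np.sin(yaw)]))
G=unproj(px([(160,351),(196,351),(196,427),(160,427)],b),"top",.044)[:,:2];print("block",G.mean(0),G)
print(telemetry.current_t())
E
```

```text
ledge [0.51448209 0.17802974] [0.1877025  0.11053418 0.18880377 0.11166552]
yaw from y 10.176064598830223 from x 9.647889248670408
spindle [0.58964881 0.18979495] 0.20532743871544928 10.32745290681406
plate [ 0.45968635 -0.11604895] [0.09144864 0.05935473 0.09105455 0.05932285] 0.7565116631048895 0.4988938796339561 grip [ 0.45368687 -0.11612817]
block [ 0.45323009 -0.11601627] [[ 0.47062107 -0.10755252]
 [ 0.47084178 -0.12418002]
 [ 0.43583715 -0.12445825]
 [ 0.43562035 -0.10787429]]
1.15
```

```bash
python3 - <<'E'
from h import *
g=np.array([.4534,-.1161]); q=down(np.radians(90.7))
gripper_to(.05,20)
r.move_to([*g,.12],q)
im=vision.snapshot("wrist"); cv2.imwrite("pics/c_w.png",im[:,:,::-1])
print(telemetry.current_t(), telemetry.current_ee_pos())
print(r.move_l([*g,.040],vel=.12,guard=8), telemetry.current_ee_pos())
print(gripper_to(.0,25), telemetry.current_opening())
print(r.move_l([*g,.15],vel=.15), telemetry.current_ee_pos(), telemetry.current_wrist_force(),telemetry.current_opening(),telemetry.current_t())
im=vision.snapshot("scene"); cv2.imwrite("pics/c_s.png",im[:,:,::-1])
im=vision.snapshot("wrist"); cv2.imwrite("pics/c_w2.png",im[:,:,::-1])
E
```

```text
4.6833 [ 0.45367981 -0.11557129  0.12010159]
False [ 0.45388329 -0.11620503  0.04036115]
False 0.017856651822807854
False [ 0.45250603 -0.11569345  0.14901762] [ 0.26033201  0.23624726 -1.76800832] 0.017988313064546183 6.9833
```

View pics/c_s.png

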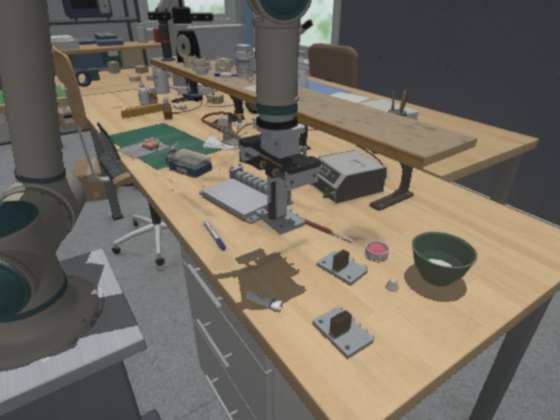

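View pics/c_w2.png

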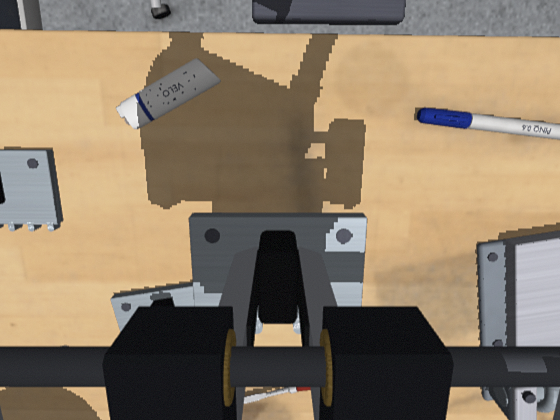

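```bash
python3 - <<'E'
from h import *
for z in (.1,.15,.2,.25,.3,.35):
    print(z,unproj([(357,88)],"top",z)[0,:2],unproj([(412,156)],"scene",z)[0,:2],unproj([(412,150)],"scene",z)[0,:2])
print("box", [unproj([(192,118),(258,124),(248,133)],"top",z)[:,:2].round(3).tolist() for z in (.0,.07)])
K=cal("wrist");print(K[2]-telemetry.current_ee_pos(),K[1])
im=cv2.imread("pics/a_scene.png");cv2.imwrite("pics/d.png",cv2.resize(im[90:240,180:480],None,fx=2.6,fy=2.6,interpolation=cv2.INTER_CUBIC))
E
```

```text
0.1 [ 0.78913471 -0.226573  ] [ 0.98277092 -0.02665019] [1.0209118  0.00463471]
0.15 [ 0.77209557 -0.21841954] [ 0.8761087  -0.10298388] [ 0.90968374 -0.0754441 ]
0.2 [ 0.75505644 -0.21026608] [ 0.76944647 -0.17931758] [ 0.79845568 -0.1555229 ]
0.25 [ 0.73801731 -0.20211262] [ 0.66278425 -0.25565127] [ 0.68722762 -0.2356017 ]
0.3 [ 0.72097817 -0.19395916] [ 0.55612203 -0.33198496] [ 0.57599956 -0.3156805 ]
0.35 [ 0.70393904 -0.1858057 ] [ 0.4494598  -0.40831866] [ 0.4647715  -0.39575931]
box [[[0.742, 0.16], [0.729, -0.001], [0.707, 0.023]], [[0.723, 0.148], [0.711, -0.004], [0.69, 0.019]]]
[-0.07585311 -0.00194334  0.15436932] [[-0.01239028  0.96534248  0.26069212]
 [ 0.99992244  0.01163314  0.00444724]
 [ 0.00126044  0.260727   -0.96541175]]
```

View pics/d.png

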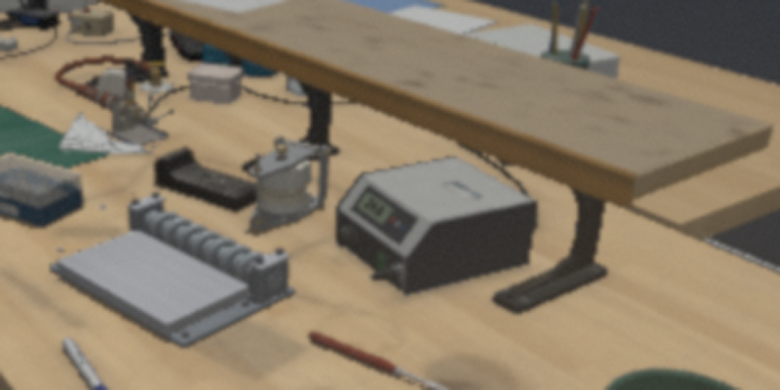

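```bash
python3 - <<'E'
from h import *
th=np.radians(10.2); ux=np.array([np.cos(th),np.sin(th)]); uy=np.array([-ux[1],ux[0]])
S=np.array([.590,.1904]); q=down(th+np.pi/2)
P=lambda x,z:[*(S+ux*x),z]
r.move_to(P(-.085,.15),q)
print(r.move_l(P(-.085,.075),vel=.12,guard=8), telemetry.current_ee_pos())
f0=telemetry.current_wrist_force()
print(r.move_l(P(-.085,.058),vel=.03,guard=4), telemetry.current_ee_pos(), telemetry.current_wrist_force()-f0,telemetry.current_t())
im=vision.snapshot("scene"); cv2.imwrite("pics/e_s.png",cv2.resize(im[120:260,170:350],None,fx=4,fy=4,interpolation=cv2.INTER_CUBIC)[:,:,::-1])
im=vision.snapshot("wrist"); cv2.imwrite("pics/e_w.png",im[:,:,::-1])
im=vision.snapshot("top"); cv2.imwrite("pics/e_t.png",cv2.resize(im[140:260,110:250],None,fx=5,fy=5,interpolation=cv2.INTER_CUBIC)[:,:,::-1])
E
```

```text
False [0.50706597 0.17503648 0.07550713]
True [0.50658963 0.17547542 0.06192833] [-0.88380012 -0.25812355  4.11650956] 9.4583
```

View pics/e_s.png

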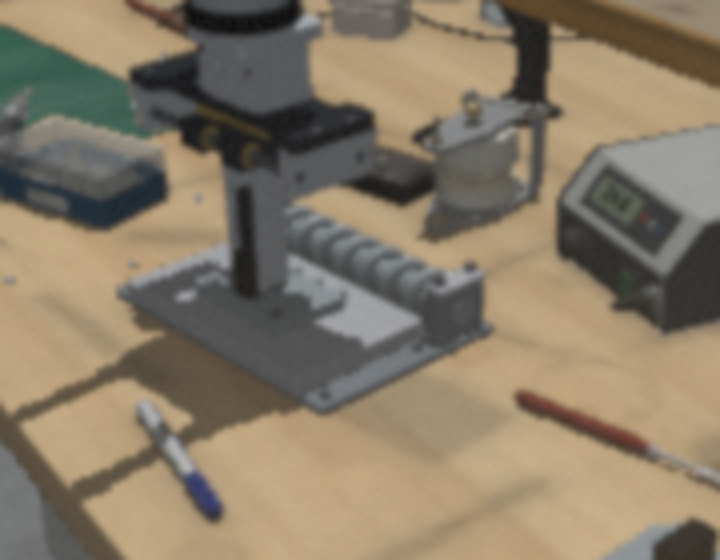

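View pics/e_w.png

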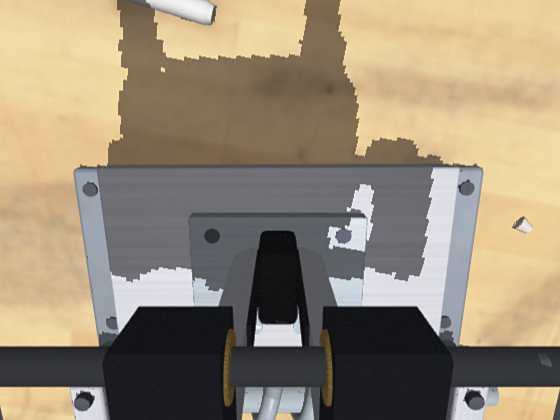

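View pics/e_t.png

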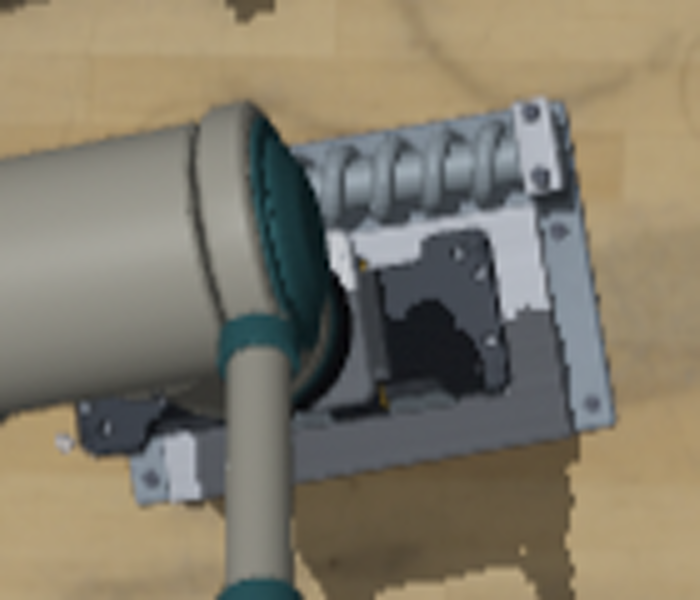

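```bash
python3 - <<'E'
from h import *
th=np.radians(10.2); ux=np.array([np.cos(th),np.sin(th)]); uy=np.array([-ux[1],ux[0]])
S=np.array([.590,.1904])
P=lambda x,z:[*(S+ux*x),z]
st=lambda:( (telemetry.current_ee_pos()[:2]-S)@np.c_[ux,uy], telemetry.current_ee_pos()[2])
r.move_l(P(-.085,.0622),vel=.02)
f0=telemetry.current_wrist_force(); print(st(),f0)
print(r.move_l(P(-.046,.0622),vel=.04,guard=15), st())
r.hold(.2)
f=telemetry.current_wrist_force()-f0; print(st(), f[:2]@ux,f[:2]@uy,f[2],telemetry.current_torque(),telemetry.current_t())
im=vision.snapshot("wrist"); cv2.imwrite("pics/f_w.png",im[:,:,::-1])
im=vision.snapshot("scene"); cv2.imwrite("pics/f_s.png",cv2.resize(im[120:260,170:350],None,fx=4,fy=4,interpolation=cv2.INTER_CUBIC)[:,:,::-1])
E
```

```text
(array([-8.5217487e-02,  2.2615873e-05]), np.float64(0.062012192199591795)) [ 0.39965854 -0.00579655  0.03474585]
True (array([-5.42897065e-02, -4.22392577e-05]), np.float64(0.0621857663190531))
(array([-5.43630042e-02, -5.49169413e-05]), np.float64(0.06214268648824692)) -1.7076590753668393 -0.5328443586461029 4.21968694556676 [ 0.09403126 -0.28712005  0.01004067] 10.8417
```

View pics/f_w.png

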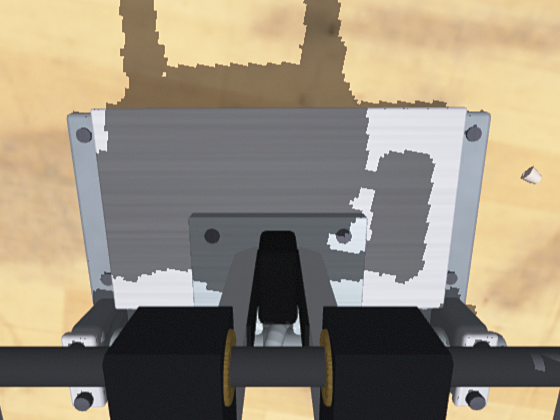

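View pics/f_s.png

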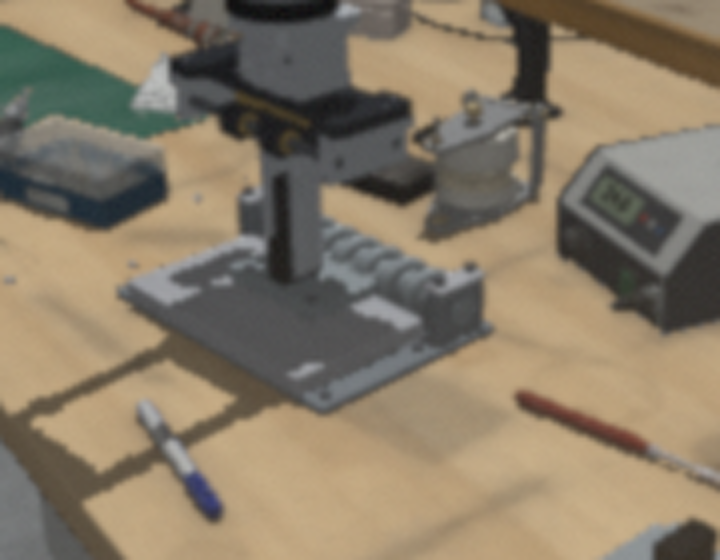

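```bash
python3 - <<'E'
from h import *
gripper_to(.045)
p=telemetry.current_ee_pos()
r.move_l([p[0],p[1],.16],vel=.12)
r.move_to([.40,-.05,.25],down(np.radians(95)))
im=vision.snapshot("top"); cv2.imwrite("pics/g_t.png",cv2.resize(im[140:260,110:250],None,fx=5,fy=5,interpolation=cv2.INTER_CUBIC)[:,:,::-1])
for t in ["leaf_four_grip","leaf_four_tip","home"]: print(t,[(round(d["score"],2),d["at"].__repr__()) for d in models.mark_of(t,"top")][:2])
im=vision.snapshot("scene"); cv2.imwrite("pics/g_s.png",cv2.resize(im[140:240,190:310],None,fx=6,fy=6,interpolation=cv2.INTER_CUBIC)[:,:,::-1])
print(telemetry.current_t(),telemetry.current_wrist_force())
E
```

```text
leaf_four_grip [(0.75, '[0.5339, 0.18, 0.0513]')]
leaf_four_tip [(0.79, '[0.5791, 0.1884, 0.0305]')]
home [(0.73, '[0.5394, 0.1789, 0.0497]')]
13.875 [-0.3115805  -0.12320948 -0.48864424]
```

View pics/g_t.png

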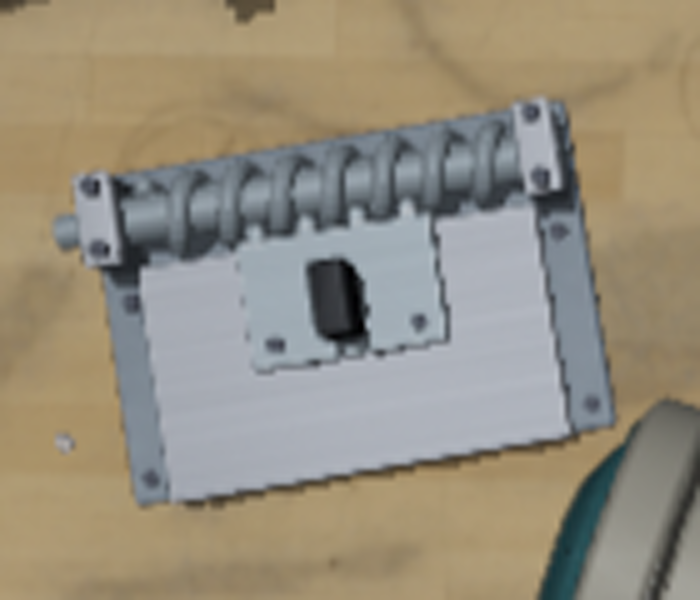

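View pics/g_s.png

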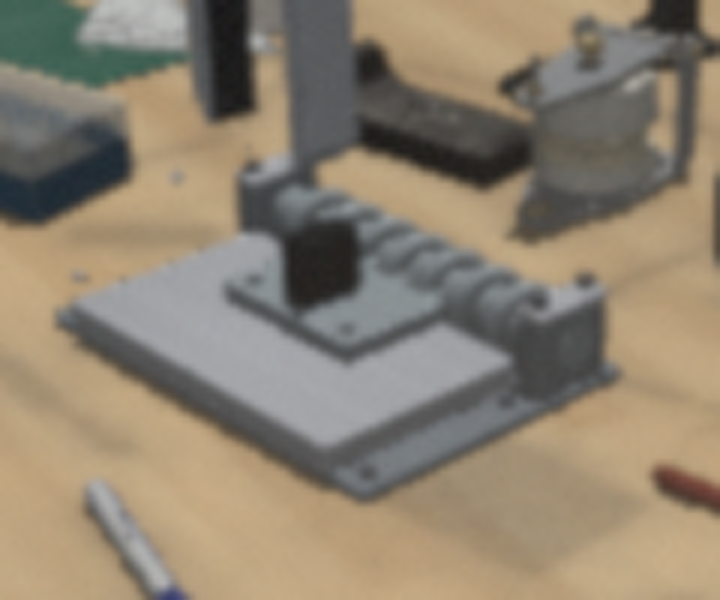

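```bash
python3 - <<'E'
from h import *
px=lambda l: (np.array(l,float)+.5)/5-.5+np.array((110,140))
P=unproj(px([(238,250),(434,214),(447,340),(255,372)]),"top",.032)[:,:2]
d=(P[0]+P[3]-P[1]-P[2]);yaw=np.arctan2(-d[0],d[1]);print(np.degrees(yaw),np.linalg.norm(np.roll(P,-1,0)-P,axis=1))
th=np.radians(10.2);ux=np.array([np.cos(th),np.sin(th)]);uy=np.array([-ux[1],ux[0]])
S=np.array([.5896,.1898]); c=P.mean(0)
print("grip",(c-.006*ux-S)@np.c_[ux,uy],"tip",(c+.038*ux-S)@ux, [(p-S)@ux for p in P])
im=vision.snapshot("top")
cv2.imwrite("pics/h.png",cv2.resize(im[165:220,130:220],None,fx=8,fy=8,interpolation=cv2.INTER_CUBIC)[:,:,::-1])
E
```

```text
10.823457356174764 [0.09315548 0.05982434 0.09062033 0.05809238]
grip [-0.05541005  0.00025931] tip -0.011410048674549237 [np.float64(-0.020864490575443116), np.float64(-0.01903383267649352), np.float64(-0.07878645636876366), np.float64(-0.07895541507749652)]
```

View pics/h.png

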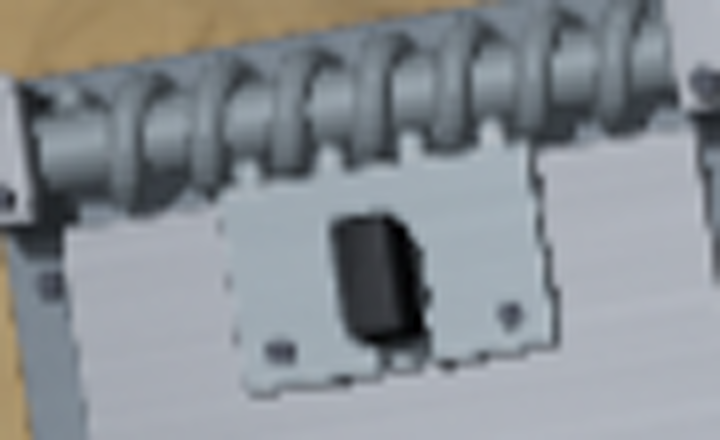

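```bash
python3 -c "
from h import *
r.sign_off(); print(telemetry.current_t())"
```

```text
the job is handed in; nothing more can be done
the job is handed in; nothing more can be done
```

The four-tooth leaf, whose 24 mm spacing matches the thread, is lying flat on the ledge with its teeth in the thread. I handed the job in at about 14 s of the 35 s allowed.

I picked the leaf up by its block and lowered it onto the ledge until it touched. I then pushed it along the stand's x with a 15 N stop, opened the gripper and moved the arm away. The other two leaves were never touched and are still on the bench.

| Check after letting go | Measured | Required or expected |
|---|---|---|
| Tooth tips, stand x | about -11.4 mm | home is -12 mm; allowed -15.5 to 0 mm |
| Sideways offset of grip centre, stand y | about 0.3 mm | within 35 mm |
| Angle to the spindle | about 0.6° | under 10° |
| Grip height (network) | about 51 mm | 45–54 mm |

- **Seating:** the top picture shows all four teeth in grooves and the plate's front edge against the crests.
- **Disagreement in the readings:** the push stopped at -54.3 mm where -56 mm was expected. The network's "home" point also lay about 5 mm from its grip-point reading. I put both down to camera and network error, since the measured plate edges and the picture agree that the leaf is home.
- **Not re-measured at the end:** the two other leaves' heights and the leaf's exact tilt. It looked flat in the scene picture.

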